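# Stand the reservoir capacitors in their chassis clamps

## Task

Refit the power supply: take the four large screw-terminal capacitors from the bench and stand each one, terminals up, in the chassis clamp made for its diameter, right down on the clamp's floor. Keep them upright all the way, do not ram them into the clamps, and leave the two small capacitors that stand among them where they are.

Things in the scene. Friction and masses are not known exactly. Their poses are not given: they have to be found in the camera images.
- can_a: Large screw-terminal capacitor, the thinnest of the four: upright black cylinder with a pale stripe down its side, 25 mm in diameter, 62 mm tall, 33 g nominal; brown top disc with a bright rim and two brass screws that stand 6 mm higher. Starts upright on the table (a fixed shelf board overhangs its back part 0.45 m up). Origin: centre of its underside, z up its axis.
- can_b: Large screw-terminal capacitor, the second thinnest of the four: upright black cylinder with a pale stripe down its side, 35 mm in diameter, 70 mm tall, 74 g nominal; brown top disc with a bright rim and two brass screws that stand 6 mm higher. Starts upright on the table (a fixed shelf board overhangs its back part 0.45 m up). Origin: centre of its underside, z up its axis.
- can_c: Large screw-terminal capacitor, the second thickest and the tallest of the four: upright black cylinder with a pale stripe down its side, 45 mm in diameter, 84 mm tall, 147 g nominal; brown top disc with a bright rim and two brass screws that stand 6 mm higher. Starts upright on the table (a fixed shelf board overhangs its back part 0.45 m up). Origin: centre of its underside, z up its axis.
- can_d: Large screw-terminal capacitor, the thickest of the four: upright black cylinder with a pale stripe down its side, 55 mm in diameter, 66 mm tall, 172 g nominal; brown top disc with a bright rim and two brass screws that stand 6 mm higher. Starts upright on the table (a fixed shelf board overhangs its back part 0.45 m up). Origin: centre of its underside, z up its axis.
- clamp_a: Fixed clamp for the 25 mm capacitor: bright steel ring, 33 mm clear inside, 20 mm high, its top 6 mm flared to 43 mm; pinch ears reach 13 mm out toward -x. Floor: brown washer 2 mm thick. One of four on a 16 mm high chassis, 90 mm or more between centres; behind them a transformer, 65 mm above the table. Origin: centre of the ring's underside on the chassis, z up.
- clamp_b: Fixed clamp for the 35 mm capacitor: bright steel ring, 43 mm clear inside, 20 mm high, its top 6 mm flared to 53 mm; pinch ears reach 13 mm out toward -x. Floor: brown washer 2 mm thick. One of four on a 16 mm high chassis, 90 mm or more between centres; behind them a transformer, 65 mm above the table. Origin: centre of the ring's underside on the chassis, z up.
- clamp_c: Fixed clamp for the 45 mm capacitor: bright steel ring, 53 mm clear inside, 20 mm high, its top 6 mm flared to 63 mm; pinch ears reach 13 mm out toward -x. Floor: brown washer 2 mm thick. One of four on a 16 mm high chassis, 90 mm or more between centres; behind them a transformer, 65 mm above the table. Origin: centre of the ring's underside on the chassis, z up.
- clamp_d: Fixed clamp for the 55 mm capacitor: bright steel ring, 63 mm clear inside, 20 mm high, its top 6 mm flared to 73 mm; pinch ears reach 13 mm out toward -x. Floor: brown washer 2 mm thick. One of four on a 16 mm high chassis, 90 mm or more between centres; behind them a transformer, 65 mm above the table. Origin: centre of the ring's underside on the chassis, z up.
- small_cap_blue: Small plain blue capacitor, upright cylinder 18 mm in diameter, 31 mm tall, without screw terminals; belongs to another job and stays where it is. Origin: centre of its underside.
- small_cap_black: Small plain black capacitor, upright cylinder 18 mm in diameter, 31 mm tall, without screw terminals; belongs to another job and stays where it is. Origin: centre of its underside.

How it is judged:
By the outcome, as a careful person would: the job done as asked, in the order asked, and still so for the second after the job is handed in, with the robot touching nothing.
It also fails if it takes over 96 s, if anything falls off the work surface, if the arm or the gripper's body presses on something with over 40 N, if the wrist force passes 120 N, or if a joint passes its speed limit or range.

## Robot

A 6-joint arm with a two-finger parallel gripper is mounted at the origin on a cart in front of the work surface, level with it; the furniture and walls round the work are solid. World frame = base frame: x ahead of the robot, y to its left, z up, the work surface at z = 0. Lengths are in m, angles in rad, forces in N, time in s.
With the tool pointing down it reaches from about 0.275 to 0.875 m from the base axis. Payload 12.5 kg.
Tool frame: the origin (TCP) lies at the very end of the fingers, on their centre line; the grasp point (between the pads) lies 19 mm behind it; z points along the fingers, y is the line along which they close (so a half turn about z gives the same grasp; the last joint's range is limited). The gripper opens to 85 mm and grips with 20 to 120 N. Pads are 22 mm wide; open, the fingers measure 114 mm over their backs; the gripper's body (76 mm by 85 mm) begins 54 mm behind the grasp point. The pads swing forward as they close: fully open they stand 13 mm farther back than shut.
Start: joints at [-1.196, 0.351, 1.652, -0, 1.139, -0.085], TCP at [0.244, -0.493, 0.231] pointing down, gripper open.
Joint ranges: [-2.75, 2.75], [-0.79, 2.1], [0.01, 2.65], [-1.57, 4.71], [0.07, 3.14], [-2.87, 2.87]. Speed limits (rad/s): [2.22, 2.22, 2.79, 3.14, 3.14, 3.14].

## Interface

Orientations are given as a 3x3 rotation matrix whose columns are the frame's x, y, z axes.
In Python, from bench import manip gives the robot as it stands. Calls block until the motion is done:
- manip.move_ptp(position, orientation): joint-space move of the TCP to a pose.
- manip.move_l(position, attitude=None, max_speed=0.15): straight line of the TCP; attitude=None keeps the orientation; max_speed is the mean speed in m/s.
- manip.move_j(angles): joint-space move.
- manip.set_gripper(opening, effort=None): opening from 0.0 (shut) to 1.0 (fully open); effort is the grip in N (None keeps the last); returns when the fingers have stopped.
- manip.dwell(seconds).
- manip.inverse_kinematics(position, orientation): joint angles nearest the present ones, or None.
- manip.grab_frame(name): name is "side" or "top" or "wrist"; returns (picture, depth): 400x640x3 uint8, red, green, blue; 400x640 float32, m along the optical axis (not along the pixel's ray), 0 where there is no reading.
- manip.get_calibration(name): a dict with "camera_matrix" (3x3 intrinsics, pixels), "R" (3x3) and "t" (3): a world point X has camera coordinates R X + t. Camera axes: x right, y down, z forward; pixel columns grow to the right and rows downward; lengths in m; the calibration is good to about 2 mm. A picture is of the moment at which its call begins: read the wrist's pose just before it. get_calibration takes no time and is no camera call; for the wrist camera it gives the pose at the moment of the call.
A pose or a line that the arm cannot do raises manip.Unreachable and nothing moves.
- manip.sign_off(): hands the job in; it is judged then, once.
Trained networks look in the newest picture that a camera, given by its name, has taken for a name from the list of things; names that differ only in an ending like _2 or _b are one class to them, and where a whole thing is asked for, a point or a joint stands for the part that bears it (a point fixed in the world has none). Each returns a list of dicts, best first, with "confidence" (0 to 1); they miss things now and then, are a little off and sometimes report something else, mostly with a low value. They report only what shows in the picture. A call takes as long as a camera call.
- manip.look_for(camera, name): "at" ([x, y, z] in m, in world coordinates, good to about 4 mm: the middle of the surface that is visible of it).
Readings, each from a call of its own:
- manip.current_time(): time.
- manip.current_qpos(): joint angles.
- manip.current_joint_vel(): joint speeds.
- manip.current_joint_torque(): joint torques, N m.
- manip.current_ee_pos(): TCP position.
- manip.current_tcp_rot(): TCP orientation.
- manip.current_force(): force on the tool from outside, world axes, zero at the start.
- manip.current_ft_torque(): the same for the moment, N m.
- manip.current_grip_width(): opening from 0.0 (shut) to 1.0 (fully open).
- manip.current_grip_force(): force on a finger pad.
Only numpy, scipy, OpenCV 4.12 (cv2) and the standard library are available. Lean on these libraries where they do the work, as an engineer would, in place of code of your own. Each camera call takes 0.05 s, during which the arm holds its last target. There are 200 camera calls.

## Working session

There is one attempt and no reset: what is moved stays moved. The work goes in short steps, each a Python script; the robot and the scene stay as the last script left them, time stands still between calls to the robot, and variables do not carry over. Pictures are saved under pics/ and viewed, at most 14 in all, crops included, and the job is handed in when it is done.

```bash
mkdir -p pics; ls
python3 - <<'E'
from bench import manip
import cv2,numpy as np
for c in("top","side"):
    p,d=manip.grab_frame(c); cv2.imwrite(f"pics/{c}0.png",p[:,:,::-1]); np.save(f"pics/{c}0.npy",d)
    k=manip.get_calibration(c); print(c,k["camera_matrix"].round(1).tolist(),k["R"].round(3).tolist(),k["t"].round(3).tolist())
    for n in("can_a","clamp_a","small_cap_blue","small_cap_black"):
        print(n,[(np.round(r["at"],3).tolist(),round(r["confidence"],2)) for r in manip.look_for(c,n)])
print(manip.current_time(), manip.current_tcp_rot().round(3).tolist())
E
```

```text
pics
top [[502.5, 0.0, 326.9], [0.0, 502.5, 202.3], [0.0, 0.0, 1.0]] [[0.004, -1.0, 0.002], [-0.988, -0.004, -0.152], [0.152, -0.001, -0.988]] [-0.022, 0.472, 1.079]
can_a [([0.423, -0.075, 0.09], 0.77), ([0.436, 0.018, 0.072], 0.64), ([0.397, 0.186, 0.062], 0.61), ([0.519, -0.304, 0.02], 0.61)]
clamp_a [([0.429, -0.301, 0.02], 0.93), ([0.524, -0.205, 0.013], 0.79), ([0.433, -0.206, 0.018], 0.77), ([0.518, -0.307, 0.02], 0.69)]
small_cap_blue [([0.442, 0.112, 0.031], 0.54)]
small_cap_black [([0.397, 0.185, 0.065], 0.62), ([0.515, -0.015, 0.032], 0.59)]
side [[370.1, 0.0, 318.4], [0.0, 370.1, 200.5], [0.0, 0.0, 1.0]] [[-0.996, -0.087, -0.005], [-0.053, 0.653, -0.755], [0.069, -0.752, -0.655]] [0.441, 0.065, 0.856]
can_a [([0.387, 0.29, 0.048], 0.95), ([0.434, 0.029, 0.05], 0.87), ([0.404, 0.206, 0.064], 0.69), ([0.427, -0.058, 0.062], 0.68)]
clamp_a [([0.517, -0.31, 0.022], 0.87), ([0.43, -0.218, 0.027], 0.76), ([0.523, -0.212, 0.024], 0.74), ([0.426, -0.3, 0.026], 0.72)]
small_cap_blue [([0.441, 0.117, 0.022], 0.55)]
small_cap_black [([0.517, -0.007, 0.021], 0.65)]
0.5 [[0.896, 0.444, -0.0], [0.444, -0.896, 0.0], [-0.0, -0.0, -1.0]]
```

View pics/top0.png

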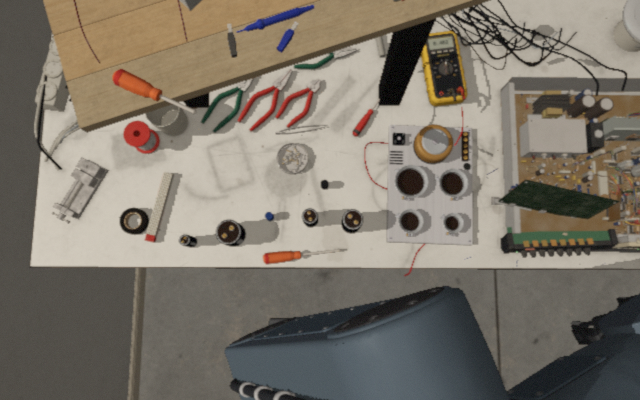

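View pics/side0.png

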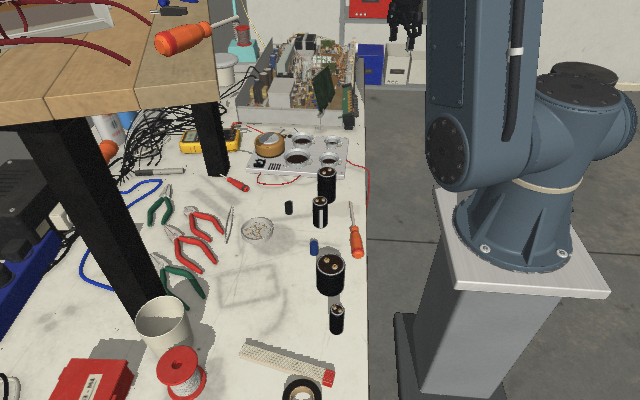

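The top view shows the cans at about (188,240) a, (230,232) d, (310,217) b and (351,220) c. The small caps are at (269,216) blue and (324,184) black. The clamps are at (411,181) d, (453,183) c, (410,221) b and (453,223) a, to be checked by size. The side view agrees. Next I'll look from close by with the wrist camera.

Run:
```python
from bench import manip
import cv2,numpy as np
R=np.array([[1,0,0],[0,-1,0],[0,0,-1.]])
for i,p in enumerate([(.40,-.25,.27),(.37,0.0,.27),(.35,.2,.27)]):
    manip.move_ptp(p,R); manip.dwell(.3)
    k=manip.get_calibration("wrist"); im,d=manip.grab_frame("wrist")
    np.savez(f"pics/w{i}.npz",d=d,im=im,K=k["camera_matrix"],R=k["R"],t=k["t"])
    cv2.imwrite(f"pics/w{i}.png",im[:,:,::-1])
    print((-k["R"].T@k["t"]).round(3),k["R"].round(2).tolist(),k["camera_matrix"][0,0],manip.current_qpos().round(2))
    for n in("can_a","clamp_a"):
        print(n,[(np.round(r["at"],3).tolist(),round(r["confidence"],2)) for r in manip.look_for("wrist",n)])
print(manip.current_time())
a=[cv2.imread(f"pics/w{i}.png") for i in range(3)]
m=cv2.resize(np.vstack(a),(480,900)); cv2.imwrite("pics/wa.png",np.hstack([cv2.resize(x,(400,250)) for x in a[:2]])); cv2.imwrite("pics/wall.png",np.vstack([np.hstack([cv2.resize(x,(400,250)) for x in a[:2]]),np.hstack([cv2.resize(a[2],(400,250)),np.zeros((250,400,3),np.uint8)])]))
```

```text
[ 0.484 -0.25   0.413] [[-0.0, -1.0, -0.0], [-0.95, 0.0, 0.33], [-0.33, 0.0, -0.95]] 280.73116577651103 [-0.66  0.17  1.8  -0.    1.18  0.91]
can_a [([0.438, 0.004, 0.061], 0.82), ([0.407, 0.166, 0.023], 0.69), ([0.434, -0.088, 0.087], 0.59), ([0.422, -0.3, 0.022], 0.47)]
clamp_a [([0.431, -0.207, 0.02], 0.71), ([0.521, -0.303, 0.018], 0.65), ([0.426, -0.3, 0.023], 0.56), ([0.521, -0.208, 0.013], 0.55)]
[ 0.455 -0.     0.413] [[-0.0, -1.0, -0.0], [-0.95, 0.0, 0.33], [-0.33, 0.0, -0.95]] 280.73116577651103 [-0.13 -0.04  2.02 -0.    1.16  1.44]
can_a [([0.391, 0.279, 0.051], 0.74), ([0.434, -0.072, 0.088], 0.63), ([0.407, 0.179, 0.063], 0.58), ([0.439, 0.018, 0.072], 0.55)]
clamp_a [([0.518, -0.309, 0.023], 0.87), ([0.522, -0.214, 0.012], 0.78), ([0.433, -0.21, 0.021], 0.61), ([0.426, -0.301, 0.025], 0.59)]
[0.435 0.2   0.413] [[-0.0, -1.0, -0.0], [-0.95, 0.0, 0.33], [-0.33, 0.0, -0.95]] 280.73116577651103 [ 0.4   0.03  1.95 -0.    1.16  1.97]
can_a [([0.431, -0.062, 0.08], 0.96), ([0.405, 0.188, 0.065], 0.95), ([0.388, 0.283, 0.06], 0.89), ([0.44, 0.025, 0.068], 0.79)]
clamp_a [([0.509, -0.182, 0.024], 0.72), ([0.429, -0.204, 0.018], 0.7)]
4.775
```

View pics/wall.png

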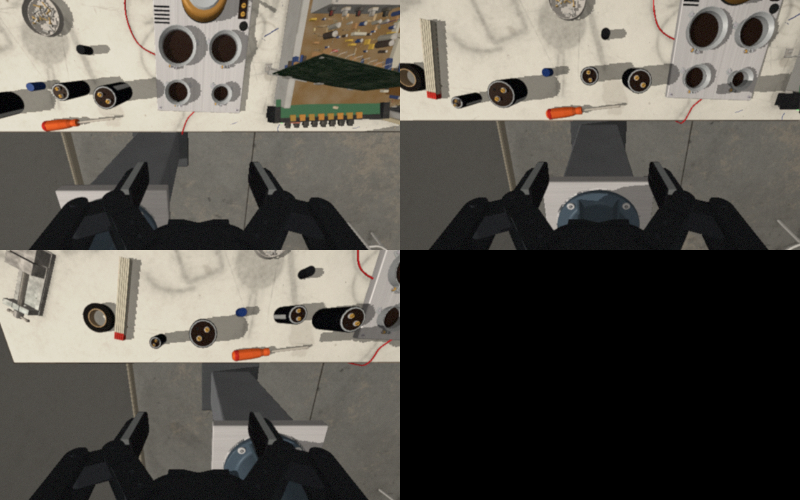

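The wrist pictures show the large clamps at the back (d left, c right) and the small ones at the front (b left, a right). The cans stand in the order a, d, (blue), b, c from left to right. Now I'll fit centres and heights from the depth of several views.

```bash
cat > loc.py <<'E'
import numpy as np
from scipy.optimize import least_squares
def cloud(d,K,R,t):
    v,u=np.nonzero(d>0); z=d[v,u]
    return (np.c_[(u-K[0,2])*z/K[0,0],(v-K[1,2])*z/K[1,1],z]-t)@R
def circ(P,r,c0):
    return least_squares(lambda c:np.hypot(P[:,0]-c[0],P[:,1]-c[1])-r,c0,loss="soft_l1",f_scale=.0015).x
def can(P,c,r,h):
    """centre from the top disc (edge of its top-face cells) and measured height"""
    c=np.array(c)
    for _ in range(3):
        Q=P[np.hypot(*(P[:,:2]-c).T)<r+.012]
        T=Q[abs(Q[:,2]-h)<.006]
        if len(T)<15: return None
        # disc of known radius: minimise points outside -> centre of extents
        lo,hi=np.percentile(T[:,:2],[1,99],axis=0); c=(lo+hi)/2
    return c,hi-lo,np.median(T[:,2]),len(T)
def clamp(P,c,r):
    """ring of radius r fitted to ring-top points"""
    c=np.array(c)
    for _ in range(4):
        q=P[:,:2]-c; rho=np.hypot(*q.T)
        T=P[(abs(rho-r)<.012)&(abs(P[:,2]-.036)<.004)&(q[:,0]>-.8*rho)]
        if len(T)<15: return None
        c=circ(T[:,:2],r,c)
    rho=np.hypot(*(P[:,:2]-c).T)
    return c,np.median(T[:,2]),np.median(np.hypot(*(T[:,:2]-c).T)),len(T),np.median(P[rho<r*.5,2])
CANS=dict(a=((.388,.283),.0125,.062),b=((.438,.018),.0175,.070),c=((.430,-.070),.0225,.084),d=((.405,.183),.0275,.066))
CLAMPS=dict(a=((.427,-.301),.0225),b=((.431,-.207),.0275),c=((.519,-.305),.0325),d=((.521,-.208),.0375))
E
python3 - <<'E'
from bench import manip
import numpy as np
from loc import *
V={}
for i in range(3):
    z=np.load(f"pics/w{i}.npz"); V[f"w{i}"]=cloud(z["d"],z["K"],z["R"],z["t"])
for n in("top","side"):
    k=manip.get_calibration(n); V[n]=cloud(np.load(f"pics/{n}0.npy"),k["camera_matrix"],k["R"],k["t"])
f=lambda o:None if o is None else [np.round(x,4).tolist() for x in o]
for n,P in V.items():
    T=P[(P[:,0]>.38)&(P[:,0]<.5)&(abs(P[:,1]-.06)<.2)&(abs(P[:,2])<.015)]
    print(n,"table",np.median(T[:,2]).round(4))
    for k,(c,r,h) in CANS.items(): print(" can",k,f(can(P,c,r,h)))
    if n!="w2":
        for k,(c,r) in CLAMPS.items(): print(" clamp",k,f(clamp(P,c,r)))
E
```

```text
w0 table 0.0006
 can a None
 can b [[0.4376, 0.0154], [0.033, 0.0318], 0.0711, 696]
 can c [[0.4295, -0.076], [0.0411, 0.0415], 0.0851, 1161]
 can d None
 clamp a [[0.4264, -0.2987], 0.0347, 0.0205, 288, 0.0183]
 clamp b [[0.4299, -0.2056], 0.0349, 0.0256, 364, 0.0185]
 clamp c [[0.5159, -0.3019], 0.0348, 0.0307, 598, 0.0185]
 clamp d [[0.5192, -0.2088], 0.0348, 0.0357, 713, 0.0184]
w1 table 0.0004
 can a [[0.3861, 0.2843], [0.0233, 0.0238], 0.063, 327]
 can b [[0.4374, 0.0166], [0.0327, 0.0327], 0.0711, 683]
 can c [[0.4291, -0.0743], [0.0408, 0.0417], 0.085, 1230]
 can d [[0.4035, 0.1899], [0.0511, 0.0513], 0.0671, 1572]
 clamp a [[0.4266, -0.2969], 0.0347, 0.0215, 315, 0.0183]
 clamp b [[0.4298, -0.2034], 0.0349, 0.026, 397, 0.0183]
 clamp c [[0.5162, -0.3004], 0.0346, 0.0314, 659, 0.0183]
 clamp d [[0.5194, -0.2068], 0.0348, 0.0362, 775, 0.0183]
w2 table 0.0004
 can a [[0.3862, 0.2848], [0.0228, 0.0236], 0.063, 310]
 can b [[0.4374, 0.0175], [0.0319, 0.0325], 0.0709, 776]
 can c [[0.4288, -0.0733], [0.0422, 0.0414], 0.0849, 1390]
 can d [[0.4031, 0.1906], [0.0505, 0.0505], 0.0671
[... 247 characters left out ...]

 clamp a [[0.4261, -0.2968], 0.034, 0.0207, 85, 0.017]
 clamp b [[0.4296, -0.2033], 0.0344, 0.0259, 101, 0.017]
 clamp c [[0.5159, -0.2998], 0.034, 0.031, 110, 0.0169]
 clamp d [[0.5195, -0.2063], 0.0344, 0.0359, 139, 0.0174]
side table 0.0005
 can a [[0.3858, 0.2874], [0.0237, 0.0226], 0.0629, 161]
 can b [[0.4369, 0.0191], [0.0315, 0.0322], 0.0708, 140]
 can c [[0.4288, -0.0706], [0.0406, 0.0404], 0.0848, 186]
 can d [[0.4031, 0.1937], [0.0513, 0.0509], 0.067, 546]
 clamp a [[0.4281, -0.2955], 0.0348, 0.0212, 35, 0.0185]
 clamp b [[0.4307, -0.2016], 0.0345, 0.0264, 62, 0.0188]
 clamp c [[0.5171, -0.2987], 0.0349, 0.0312, 62, 0.0187]
 clamp d [[0.5202, -0.2055], 0.0346, 0.0357, 83, 0.0183]
```

```bash
cat > job.py <<'E'
from bench import manip
import numpy as np
R=np.array([[1,0,0],[0,-1,0],[0,0,-1.]])
CAN=dict(a=(.386,.2850),b=(.4373,.0172),c=(.429,-.0737),d=(.403,.1912))
CLA=dict(a=(.4266,-.2975),b=(.4300,-.2038),c=(.5162,-.3008),d=(.5195,-.2070))
G=dict(a=.027,b=.027,c=.029,d=.023)            # TCP height above the underside
W=dict(a=.025,b=.035,c=.045,d=.055)
Z=.17; FLOOR=.018
def pick(k):
    x,y=CAN[k]
    manip.move_ptp((x,y,Z),R); manip.set_gripper(min(1,(W[k]+.026)/.085))
    manip.move_l((x,y,G[k]),max_speed=.15); manip.set_gripper(0,40)
    print(k,"grip",manip.current_grip_width(),manip.current_grip_force())
    manip.move_l((x,y,Z),max_speed=.15)
    print("lifted",manip.current_grip_width(),manip.current_ee_pos().round(4),manip.current_time())
def place(k,off=(0,0)):
    x,y=np.array(CLA[k])+off
    manip.move_l((x,y,Z),max_speed=.25); manip.move_l((x,y,G[k]+.042),max_speed=.12); manip.dwell(.2)
    f0=manip.current_force()
    for b in (.036,.031,.027,.023,.020,.019,.0183,.0178,.0173,.0168):
        manip.move_l((x,y,G[k]+b),max_speed=.03); f=manip.current_force()-f0
        print(b,f.round(1))
        if np.linalg.norm(f)>5: break
    return f,b
def release(k):
    manip.set_gripper(min(1,(W[k]+.022)/.085)); p=manip.current_ee_pos()
    manip.move_l((p[0],p[1],Z),max_speed=.15); print("t",manip.current_time())
E
python3 - <<'E'
from job import *
pick("d"); print(place("d"))
E
```

```text
d grip 0.6321368688341485 40.80053508281708
lifted 0.634331176276665 [0.4025 0.191  0.1693] 8.1417
0.036 [ 0.1 -0.7  1.7]
0.031 [-0.1 -0.9  0.8]
0.027 [-1.  -0.1  0.6]
0.023 [-0.4  0.1  0.7]
0.02 [ 0.  -0.5  0.7]
0.019 [-0.5 -0.6  0.5]
0.0183 [-2.9 -0.4  6.5]
(array([-2.88033762, -0.4029671 ,  6.4877439 ]), 0.0183)
```

```bash
cat > chk.py <<'E'
from job import *
from loc import *
import cv2
def check(tag,ks,name="top"):
    k=manip.get_calibration(name); im,d=manip.grab_frame(name)
    P=cloud(d,k["camera_matrix"],k["R"],k["t"]); cv2.imwrite(f"pics/{tag}.png",im[:,:,::-1])
    for q in ks:
        o=can(P,CLA[q],W[q]/2,CANS[q][2]+.018)
        print(q,None if o is None else [np.round(v,4).tolist() for v in o],"rel",None if o is None else ((o[0]-CLA[q])*1e3).round(1))
E
python3 - <<'E'
from chk import *
release("d")
manip.move_ptp((.40,-.15,.25),R); manip.dwell(.2)
check("w_d","d","wrist"); print(manip.current_time())
E
```

```text
t 14.525
d [[0.519, -0.2063], [0.0508, 0.0508], 0.0851, 2545] rel [-0.5  0.7]
15.4417
```

View pics/w_d.png

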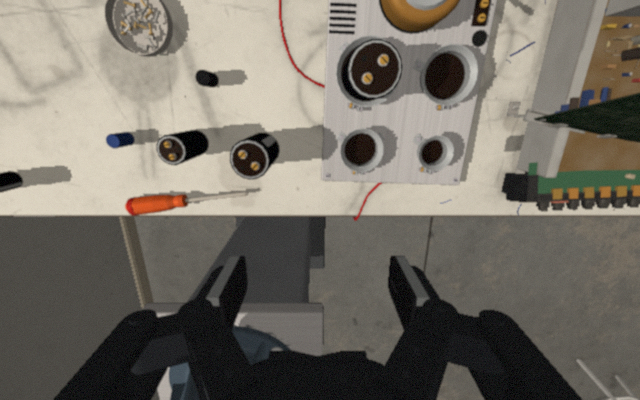

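Can d stands in its clamp at (375,70), upright. Its top is at 0.085 m, which is the expected height for it being on the floor. Next is can c.

Run:
```python
from chk import *
for k in "cba":
    pick(k)
    if manip.current_grip_width()<.7*W[k]/.085: print("no grasp"); break
    f,b=place(k)
    if b>.0195: print("early contact",k,f,b); break
    release(k)
else:
    manip.move_ptp((.36,-.15,.27),R); manip.dwell(.2)
    check("w_end","abcd","wrist"); check("t_end","abcd"); check("s_end","abcd","side"); print(manip.current_time())
    for n in("small_cap_blue","small_cap_black"): print(n,[(np.round(r["at"],3).tolist(),round(r["confidence"],2)) for r in manip.look_for("top",n)])
```

```text
c grip 0.5174713714181711 39.60440218448639
lifted 0.5185316559848445 [ 0.4285 -0.0736  0.1693] 18.7417
0.036 [ 0.3 -0.4  0.8]
0.031 [ 0.5 -0.4  0.6]
0.027 [-0.8 -1.3  1.3]
0.023 [ 1.  -0.1  0.6]
0.02 [-0.1  0.1  0.8]
0.019 [ 0.5 -0.5  0.4]
0.0183 [-1.4  0.4  8.5]
t 24.3417
b grip 0.3969058765499425 39.08702194690704
lifted 0.3953570338865896 [0.4368 0.0172 0.1693] 28.3667
0.036 [-0.   0.6 -1.2]
0.031 [-0.1  0.1  0. ]
0.027 [ 0.5  0.5 -1.2]
0.023 [-0.8  0.2 -0.1]
0.02 [ 0.3  1.1 -1. ]
0.019 [ 0.4  0.4 -0.6]
0.0183 [-1.   1.   6.6]
t 33.9083
a grip 0.28134018125761767 38.962494134902954
lifted 0.27979988050207855 [0.3856 0.2847 0.1692] 38.475
0.036 [ 0.3 -0.5  0.9]
0.031 [ 0.1 -0.8 -0.4]
0.027 [ 0.2  0.3 -0.6]
0.023 [ 0.1 -0.4  0.8]
0.02 [-0.2  0.2  1.1]
0.019 [ 0.1 -0.6  1.1]
0.0183 [-0.5 -0.5  5.9]
t 45.4667
a [[0.4265, -0.2968], [0.023, 0.0233], 0.0809, 395] rel [-0.1  0.7]
b [[0.4298, -0.2035], [0.0321, 0.0324], 0.089, 777] rel [-0.2  0.3]
c [[0.5154, -0.3], [0.0416, 0.0419], 0.103, 1971] rel [-0.8  0.8]
d [[0.5178, -0.2064], [0.0496, 0.0508], 0.085, 2526] rel [-1.7  0.6]
a None rel None
b None rel None
c [[0.5151, -0.2982], [0.0417, 0.0416], 0.1017, 346] rel [-1.1  2.6]
d [[0.5254, -0.2052], [0.0372, 0.0541], 0.084, 249] rel [5.9 1.8]
a [[0.426, -0.2926], [0.0229, 0.0195], 0.0801, 44] rel [-0.6  4.9]
b [[0.4289, -0.2006], [0.0319, 0.0346], 0.0883, 88] rel [-1.1  3.2]
c [[0.5156, -0.2975], [0.0421, 0.0433], 0.1027, 116] rel [-0.6  3.3]
d [[0.5182, -0.2035], [0.0497, 0.0509], 0.0849, 200] rel [-1.3  3.5]
46.6
small_cap_blue [([0.441, 0.112, 0.032], 0.39)]
small_cap_black [([0.512, -0.012, 0.032], 0.5)]
```

View pics/w_end.png

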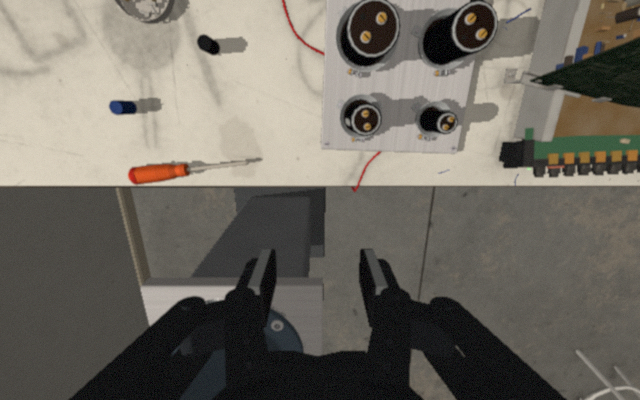

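View pics/s_end.png

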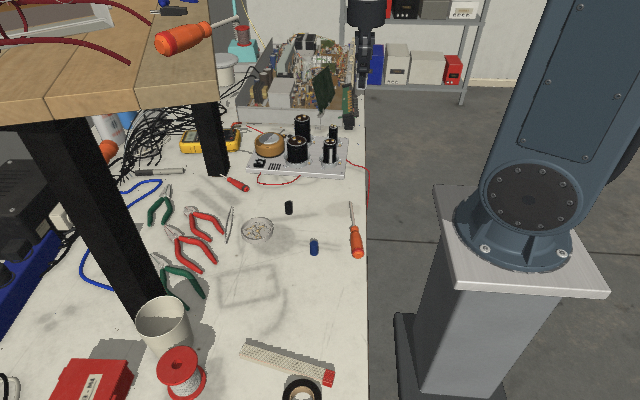

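All four cans stand upright in their clamps: wrist view (370,30) d, (465,30) c, (362,118) b and (440,120) a. The tops are at the seated heights, and the two small caps are untouched at (123,107) and (208,44).

```bash
python3 -c "
from bench import manip
print(manip.sign_off())"
```

```text
the job is handed in; nothing more can be done
None
```

All four capacitors stand upright on the floors of their matching clamps, the two small capacitors are where they were, and the job was handed in at about 47 s.

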